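# Make up a parcel-shop collection

### The job

Get this customer's collection ready: stand every toppled bottle upright, cap up, on the white shelf board, put all the small cartons inside the blue tote, and once they are in, swing the tote's lid over and press its free edge down past the spring catch until it clicks fully shut. Leave the scanner and pen pot where they are.

Things in the scene. Friction and masses are not known exactly. Their poses are not given: they have to be found in the camera images.
- board: White pick-up shelf board, a thin panel lying flat and fixed on the bench, 320 mm (its x, away from the robot) x 350 mm (its y) x 8 mm high, blue label strip along its near edge. Origin at the centre of its underside; z up.
- tote: Blue rectangular tote, fixed to the bench, outside 300 mm (its x) x 190 mm (its y) x 70 mm high, walls and floor 5 mm. Origin at the centre of its underside, z up. The lid is hinged along its +y wall; the spring catch (black housing with a steel roller) is outside the middle of its -y wall and stands out 20 mm, lower than the lid.
- lid (a joint): Angle of the tote's grey lid: 0 is fully shut, about 1.57 stands upright, grows as it opens away over the +y side, stop at 1.95. The hinge is stiff: the lid stays where it is left (a few N at its free edge move it). Moved down by hand it meets the spring catch at about 0.07; from there it needs 8 to 18 N at the free edge to snap past, and then stays shut at 0.
- lid_edge (a point): Point on the lid's top (outer) face in the middle of its free edge, 14 mm in from that edge, at the centre of the orange press pad (70 x 24 mm). The lid is 300 x 190 mm and 6 mm thick. z points out of the lid's outer face, -y from the hinge to the free edge.
- lid_hinge (a point): Middle of the lid's hinge line, in the plane of the lid's inner face, 70 mm above the bench; the outer face is 6 mm further out along its z. Its axes turn with the lid: -y points from the hinge to the free edge (190 mm away), x along the hinge.
- bottle_white_mid (a point): Square toiletry bottle, white body with a blue cap, 150 mm tall in all: body 45 x 45 mm in section and 112 mm tall, then a round cap of 32 mm diameter up to 150 mm. About 0.2 kg. The point is on its axis half-way up, 75 mm above its base; its z runs from base to cap. It starts lying on one side on the board, cap roughly to the left (world +y). May be absent.
- bottle_yellow_mid (a point): Square toiletry bottle, yellow body with a black cap, 150 mm tall in all: body 45 x 45 mm in section and 112 mm tall, then a round cap of 32 mm diameter up to 150 mm. About 0.2 kg. The point is on its axis half-way up, 75 mm above its base; its z runs from base to cap. It starts lying on one side on the board, cap roughly to the left (world +y). May be absent.
- bottle_red_mid (a point): Square toiletry bottle, red body with a white cap, 150 mm tall in all: body 45 x 45 mm in section and 112 mm tall, then a round cap of 32 mm diameter up to 150 mm. About 0.2 kg. The point is on its axis half-way up, 75 mm above its base; its z runs from base to cap. It starts lying on one side on the board, cap roughly to the left (world +y). May be absent.
- carton_a_mid (a point): Small closed cardboard carton with a yellow tape band, 45 mm (its x) x 85 mm (its y) x 45 mm high, about 0.12 kg. The point is its centre. Starts on the bench between the board and the tote. May be absent.
- carton_b_mid (a point): Small closed cardboard carton with a white tape band, 45 mm (its x) x 85 mm (its y) x 45 mm high, about 0.12 kg. The point is its centre. Starts on the bench between the board and the tote. May be absent.
- carton_c_mid (a point): Small closed cardboard carton with a red tape band, 45 mm (its x) x 85 mm (its y) x 45 mm high, about 0.12 kg. The point is its centre. Starts on the bench between the board and the tote. May be absent.
- scanner: Bystander: black and yellow hand scanner, about 165 mm long and 45 mm high, lying beyond the work. Origin at the underside.
- penpot: Bystander: dark steel pot of marker pens, 76 mm across, 140 mm high with the pens. Origin at the centre of its underside.
There are look-alikes about, which are no part of the job. Leave any orange or turquoise look-alike of the part that bears carton_c_mid alone.

How it is judged:
By the outcome, as a careful person would: the job done as asked, in the order asked, and still so for the second after the job is handed in, with the robot touching nothing.
Of bottle_white, bottle_yellow, bottle_red only 2 to 3 are there at a start; the rules pass over those that are not, and their reading is None.
Of carton_a, carton_b, carton_c only 2 to 3 are there at a start; the rules pass over those that are not, and their reading is None.
At some moment in a run one of bottle_white, bottle_yellow, bottle_red, carton_a, carton_b, carton_c may be knocked a few centimetres aside while the robot is not near it.
Once in a run the grip may slacken for a moment while it holds something.
It also fails if it takes over 210 s, if anything falls off the work surface, if the arm or the gripper's body presses on something with over 40 N, if the wrist force passes 120 N, or if a joint passes its speed limit or range.

### The arm

A 7-joint arm with a two-finger parallel gripper is mounted at the origin on the work surface. World frame = base frame: x ahead of the robot, y to its left, z up, the work surface at z = 0. Lengths are in m, angles in rad, forces in N, time in s.
With the tool pointing down it reaches from about 0.425 to 0.95 m from the base axis. Payload 4.7 kg.
Tool frame: the origin (TCP) lies between the finger pads; the fingertips stand 25 mm ahead of it and the grasp point (between the pads) lies 6 mm ahead of it; x points along the fingers, z is the direction in which the jaws open and shut, and the axes are right-handed (so a half turn about x gives the same grasp; the last joint's range is limited). The gripper opens to 85 mm and grips with 20 to 120 N. Pads are 22 mm wide; open, the fingers measure 114 mm over their backs; the gripper's body (76 mm by 85 mm) begins 54 mm behind the grasp point. The pads swing forward as they close: fully open they stand 13 mm farther back than shut.
Start: joints at [-1.35, 0.469, -0.049, 1.532, 0.024, 1.141, -0.082], TCP at [0.167, 0.654, 0.256] pointing down, gripper open.
Joint ranges: [-2.59, 2.59], [-0.33, 1.99], [-1.39, 1.29], [0.1, 2.45], [-1.04, 4.18], [0.21, 1.99], [-2.66, 2.66]. Speed limits (rad/s): [2.57, 2.57, 3.14, 3.14, 3.14, 3.14, 3.14].

### API

Orientations are given as a 3x3 rotation matrix whose columns are the frame's x, y, z axes.
In Python, from rig import * gives the robot as it stands. Calls block until the motion is done:
- movep(position, orientation): joint-space move of the TCP to a pose.
- move_l(position, attitude=None, feed=0.15, until_force=None): straight line of the TCP; attitude=None keeps the orientation; feed is the mean speed in m/s. With until_force (N) it stops when the force on the tool has changed by that much, and returns True; else False.
- move_joints(angles): joint-space move.
- command_gripper(opening, newtons=None): finger opening in m; newtons is the grip in N (None keeps the last); returns when the fingers have stopped.
- sleep(seconds).
- inverse_kinematics(position, orientation): joint angles nearest the present ones, or None.
- sense(): the state.
- camera(name): name is "scene" or "top"; returns (picture, depth): 400x640x3 uint8, red, green, blue; 400x640 float32, m along the optical axis (not along the pixel's ray), 0 where there is no reading.
- camera_params(name): a dict with "K" (3x3 intrinsics, pixels), "position" and "rotation" of the camera in the world. Camera axes: x right, y down, z forward; pixel columns grow to the right and rows downward; lengths in m; the calibration is good to about 2 mm. A picture is of the moment at which its call begins. camera_params takes no time and is no camera call.
A pose or a line that the arm cannot do raises Unreachable and nothing moves.
- finish_job(): hands the job in, once; it reports no verdict.
The state is a dict: "time_s": time; "joint_pos": joint angles; "qd": joint speeds; "joint_efforts": joint torques, N m; "position": TCP position; "tcp_rot": TCP orientation; "wrist_force": force on the tool from outside, world axes, zero at the start; "ft_torque": the same for the moment, N m; "finger_gap": finger opening in m.
Only numpy, scipy, OpenCV 4.12 (cv2) and the standard library are available. Lean on these libraries where they do the work, as an engineer would, in place of code of your own. Each camera call takes 0.05 s, during which the arm holds its last target. There are 200 camera calls.

## Working session

There is one attempt and no reset: what is moved stays moved. The work goes in short steps, each a Python script; the robot and the scene stay as the last script left them, time stands still between calls to the robot, and variables do not carry over. Pictures are saved under pics/ and viewed, about 12 in all and at most 16, crops included, and the job is handed in when it is done.

```bash
ls; mkdir -p pics; python3 - <<'E'
from rig import *
import cv2, numpy as np
s=sense(); print(s)
for n in("top","scene"):
    p,d=camera(n); c=camera_params(n); print(n,c)
    cv2.imwrite(f"pics/{n}0.png",p[:,:,::-1]); np.save(f"pics/{n}0_d.npy",d)
E
```

```text
pics
{'time_s': 0.0, 'joint_pos': array([-1.3498911 ,  0.4694216 , -0.0486069 ,  1.53370781,  0.02409328,
        1.14099772, -0.08232069]), 'qd': array([ 0.00218727,  0.00201136,  0.00017113, -0.00091387,  0.00026475,
       -0.00053589, -0.00097636]), 'joint_efforts': array([-5.60834758e-05, -5.10293877e+01, -4.71797562e-02, -2.37714744e+01,
        1.05245848e-02,  7.32775312e-03, -1.24541052e-05]), 'position': array([0.16671573, 0.65352699, 0.25526891]), 'tcp_rot': array([[-4.22478992e-04, -9.68965327e-01,  2.47196312e-01],
       [-1.90272775e-03,  2.47196666e-01,  9.68963461e-01],
       [-9.99998101e-01, -6.09805776e-05, -1.94811262e-03]]), 'wrist_force': array([0.22423365, 0.0216873 , 0.94487447]), 'ft_torque': array([-0.02748871,  0.01166337, -0.01584478]), 'finger_gap': 0.08520122577204661}
top {'K': array([[442.75646257,   0.        , 324.19310241],
       [  0.        , 442.75646257, 188.93612753],
       [  0.        ,   0.        ,   1.        ]]), 'position': array([0.32966084, 0.05304609, 1.25619653]), 'rotation': array([[ 0.07590223, -0.97121065,  0.22580684],
       [-0.99711211, -0.07336042,  0.01963897],
       [-0.00250829, -0.22664538, -0.97397412]])}
scene {'K': array([[403.13442641,   0.        , 313.3054365 ],
       [  0.        , 403.13442641, 196.21627962],
       [  0.        ,   0.        ,   1.        ]]), 'position': array([1.1816415 , 0.02623038, 0.74446022]), 'rotation': array([[ 0.08018886,  0.7448028 , -0.66244889],
       [ 0.9967475 , -0.06525665,  0.04728623],
       [-0.00801027, -0.66408611, -0.74761319]])}
```

View pics/top0.png

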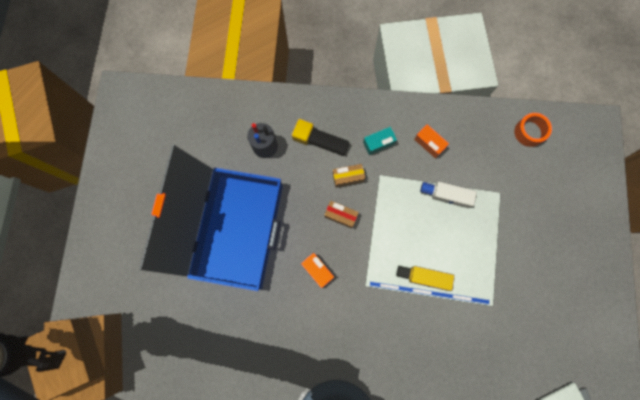

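View pics/scene0.png

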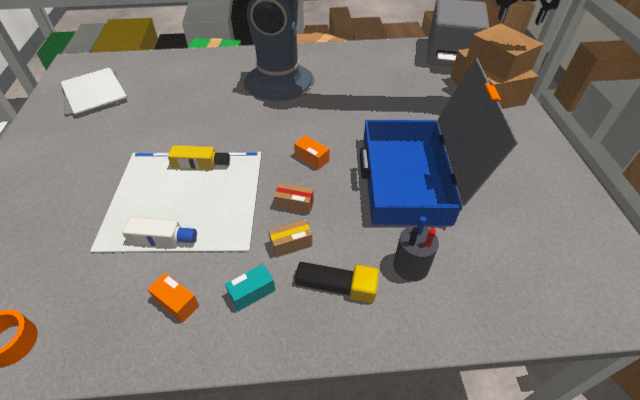

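The top view shows the tote on the left with its lid open, around (160,210). Carton a (yellow tape) is at (349,175) and carton c (red tape) at (342,213); carton b is absent. The white bottle is at (450,193) and the yellow one at (427,277), both with caps towards +y; red is absent. The orange and turquoise boxes are look-alikes.

```bash
cat > h.py <<'E'
from rig import *
import cv2, numpy as np
def cloud(n):
    p,d=camera(n); c=camera_params(n); K=c["K"]
    v,u=np.mgrid[:400,:640]
    P=np.stack([(u-K[0,2])/K[0,0]*d,(v-K[1,2])/K[1,1]*d,d],-1)@c["rotation"].T+c["position"]
    P[d<=0]=np.nan
    return p,P
def save(n,p): cv2.imwrite(f"pics/{n}.png",p[:,:,::-1])
def rect(pts):
    (c,(w,h),a)=cv2.minAreaRect((pts[:,:2]*1000).astype(np.float32))
    a=np.radians(a)
    if w<h: w,h=h,w; a+=np.pi/2
    a=(a+np.pi/2)%np.pi-np.pi/2   # long-side direction
    return np.array(c)/1000,w,h,a
HUE=dict(yellow=(20,35,110),red=(0,6,110),blue=(105,130,110),orange=(7,14,200))
def objects(n="top",zlo=.015,zhi=.08):
    """clusters of raised points on the bench in the work area"""
    p,P=cloud(n); x,y,z=P[...,0],P[...,1],P[...,2]
    m=((z>zlo)&(z<zhi)&(x>.25)&(x<.95)&(y>-.6)&(y<.5)).astype(np.uint8)
    k,l=cv2.connectedComponents(m,connectivity=4); hsv=cv2.cvtColor(p,cv2.COLOR_RGB2HSV); out=[]
    for i in range(1,k):
        q=l==i
        if q.sum()<60: continue
        pts=P[q]; top=pts[pts[:,2]>np.percentile(pts[:,2],95)-.012]
        c,w,h,a=rect(top); v,u=np.nonzero(q)
        out.append(dict(c=c,w=w,h=h,a=a,z=np.percentile(pts[:,2],90),px=(u.mean(),v.mean()),n=q.sum(),hsv=np.median(hsv[q],0),mask=q,pts=top))
    return out,p,P
E
python3 - <<'E'
from h import *
for n in("top","scene"):
    o,p,P=objects(n)
    for k in o: print(n,k['c'].round(3),"wh %.0f %.0f a %.3f z %.3f"%(k['w'],k['h'],k['a'],k['z']),np.round(k['px']),k['n'],k['hsv'])
    hsv=cv2.cvtColor(p,cv2.COLOR_RGB2HSV); x,y,z=P[...,0],P[...,1],P[...,2]
    if n=="top":
        b=(z>.003)&(z<.013)&(y<0.05)&(hsv[...,1]<60)&(hsv[...,2]>170)&(x>.2)
        print("board",rect(P[b]))
    bl=(hsv[...,0]>100)&(hsv[...,0]<130)&(hsv[...,1]>150)&(y>.05)&(x<.9)
    r=bl&(z>.06)&(z<.08); 
    print("tote rim",rect(P[r]), r.sum(), "tote all", rect(P[bl&(z>.02)&(z<.085)]))
    og=(hsv[...,0]<15)&(hsv[...,1]>150)&(y>.2)&(z>.1); print("pad",np.nanmean(P[og],0),og.sum())
    lid=(z>.09)&(y>.2)&(hsv[...,2]<110)&(x>.3)&(x<.85)&(z<.28); q=P[lid]; c=q.mean(0); print("lid",c,np.linalg.svd(q-c,full_matrices=False)[2][2],q.min(0),q.max(0))
E
```

```text
top [ 0.84  -0.518] wh 90 89 a -0.198 z 0.051 [534. 128.] 619 [ 10. 202. 177.]
top [0.767 0.104] wh 158 61 a 1.240 z 0.046 [319. 137.] 991 [24. 25. 48.]
top [ 0.784 -0.223] wh 86 48 a 0.863 z 0.048 [432. 140.] 554 [ 12.  218.5 227.5]
top [ 0.774 -0.073] wh 88 45 a -1.088 z 0.048 [380. 139.] 535 [ 88. 194. 153.]
top [0.718 0.25 ] wh 70 25 a -1.005 z 0.074 [267. 149.] 187 [110.  19.  41.]
top [0.661 0.012] wh 85 47 a -1.309 z 0.048 [349. 174.] 538 [ 18. 146. 172.]
top [0.483 0.302] wh 309 215 a -0.097 z 0.073 [233. 224.] 2448 [110. 170.  77.]
top [ 0.628 -0.27 ] wh 150 46 a 1.400 z 0.055 [450. 193.] 927 [ 28.  19. 213.]
top [0.547 0.025] wh 85 46 a 1.264 z 0.048 [341. 213.] 537 [ 15. 143. 170.]
top [0.387 0.079] wh 85 45 a 0.777 z 0.048 [317. 269.] 535 [ 14. 229. 236.]
top [ 0.392 -0.211] wh 149 46 a 1.423 z 0.055 [427. 277.] 946 [ 25. 216. 217.]
board (array([ 0.64266528, -0.25331102]), 602.474853515625, 352.18060302734375, np.float64(-0.08000655231010612))
tote rim (array([0.48202533, 0.3080174 ]), 304.97113037109375, 190.89193725585938, np.float64(-0.09965029482663912)) 861 tote all
[... 906 characters left out ...]
. 279.] 2084 [24.  32.5 50. ]
scene [ 0.774 -0.072] wh 86 47 a -1.094 z 0.047 [250. 285.] 1235 [ 89. 209. 168.]
scene [ 0.783 -0.223] wh 88 45 a 0.863 z 0.047 [173. 296.] 1235 [ 15. 255. 242.]
scene [ 0.833 -0.498] wh 89 45 a 0.394 z 0.049 [ 16. 335.] 1098 [ 13. 255. 148.]
tote rim (array([0.48185736, 0.30851883]), 314.61529541015625, 191.57427978515625, np.float64(-0.0948617980286226)) 1327 tote all (array([0.48185736, 0.30851883]), 314.61529541015625, 191.57427978515625, np.float64(-0.0948617980286226))
pad [0.57932148 0.3933781  0.22037143] 147
lid [0.55058819 0.40471761 0.16523505] [ 0.25554443  0.78316245 -0.5668806 ] [0.343547   0.22624201 0.09000014] [0.77725207 0.4709792  0.26197899]
```

```bash
cat >> h.py <<'E'
Z=np.array([0,0,1.])
def frame(d,w):  # tool x along d, jaw along w
    return np.column_stack([d,np.cross(w,d),w])
def tcp(g,R): return np.asarray(g)-.006*R[:,0]
def grasp_R(a,t,s):
    b=np.array([np.cos(a),np.sin(a),0]); return frame(-np.sin(t)*b-np.cos(t)*Z, s*np.cross(b,Z))
def place_R(az,t,s):
    h=np.array([np.cos(az),np.sin(az),0]); return frame(np.cos(t)*h-np.sin(t)*Z, s*np.cross(h,Z))
E
python3 - <<'E'
from h import *
B={'white':((.628,-.270),1.40),'yellow':((.392,-.211),1.423)}
PL=[(.62,-.27),(.56,-.27),(.50,-.27),(.50,-.2),(.42,-.25)]
q0=sense()['joint_pos']
def ok(g,R,up=.12):
    a=inverse_kinematics(tcp(g,R),R); b=inverse_kinematics(tcp(np.array(g)+[0,0,up],R),R)
    return a is not None and b is not None
for t in np.radians([0,15,30,40]):
  for s in(1,-1):
    r=[]
    for n,(c,a) in B.items():
        g=np.array([*c,.031])+np.r_[.008*np.cos(a),.008*np.sin(a),0]
        R=grasp_R(a,t,s); q=inverse_kinematics(tcp(g,R),R); r.append((n,ok(g,R),None if q is None else q.round(2).tolist()))
    print(round(np.degrees(t)),s,r)
    for p in PL:
        print("   ",p,[d for d in range(-120,121,20) if ok((*p,.09),place_R(np.radians(d),t,s),.05)])
E
```

```text
0 1 [('white', True, [-0.26, 0.95, 0.96, 1.72, -0.91, 1.0, 0.88]), ('yellow', True, [-0.18, 0.55, 0.71, 2.28, -0.71, 0.55, 0.94])]
    (0.62, -0.27) [-120, -100, -80, -60, -40, -20, 0, 20, 40, 60, 80, 100]
    (0.56, -0.27) [-120, -100, -80, -60, -40, -20, 0, 20, 40, 60, 80, 100]
    (0.5, -0.27) [-120, -100, -80, -60, 0, 40, 60, 80, 100]
    (0.5, -0.2) [-120, -100, -80, -60, 40, 60, 80, 100, 120]
    (0.42, -0.25) [-120, -100, -80, 40, 60, 80, 100, 120]
0 -1 [('white', True, [-0.32, 1.03, 1.1, 1.72, -1.04, 1.09, -2.17]), ('yellow', True, [-0.31, 0.63, 0.91, 2.28, -0.89, 0.64, -2.02])]
    (0.62, -0.27) [-120, -100, -80, -60, -40, -20, 0, 20, 40, 60, 80, 100]
    (0.56, -0.27) [-120, -100, -80, -60, -40, -20, 0, 20, 40, 60, 80, 100]
    (0.5, -0.27) [-120, -100, -80, -60, 0, 40, 60, 80, 100]
    (0.5, -0.2) [-120, -100, -80, -60, 40, 60, 80, 100, 120]
    (0.42, -0.25) [-120, -100, -80, 40, 60, 80, 100, 120]
15 1 [('white', True, [-0.33, 0.9, 0.87, 1.75, -0.57, 0.76, 0.55]), ('yellow', True, [-0.23, 0.5, 0.55, 2.32, 0.01, 0.36, 0.1])]
    (0.62, -0.27) [-120, -100, -80, -60, -40, -2
[... 1966 characters left out ...]
20, 40, 60, 80, 100, 120]
    (0.5, -0.27) [-120, -100, -80, -60, -40, -20, 0, 40, 60, 80, 100, 120]
    (0.5, -0.2) [-120, -100, -80, -60, 40, 60, 80, 100, 120]
    (0.42, -0.25) [-120, -100, -80, 40, 60, 80, 100, 120]
40 -1 [('white', True, [-0.07, 0.79, 0.19, 1.74, 0.77, 0.87, 2.45]), ('yellow', True, [-0.26, 0.59, 0.25, 2.32, 1.02, 0.65, 2.01])]
    (0.62, -0.27) [-120, -100, -80, -60, -40, -20, 0, 20, 40, 60, 80, 100, 120]
    (0.56, -0.27) [-120, -100, -80, -60, -40, -20, 0, 20, 40, 60, 80, 100, 120]
    (0.5, -0.27) [-120, -100, -80, -60, -40, 0, 40, 60, 80, 100, 120]
    (0.5, -0.2) [-120, -100, -80, -60, 40, 60, 80, 100, 120]
    (0.42, -0.25) [-120, -100, -80, 40, 60, 80, 100, 120]
```

```bash
cat >> h.py <<'E'
def find_bottle(col,n="top"):
    o,p,P=objects(n)
    for k in o:
        if k['w']>125 and k['w']<170 and k['h']<60 and ((k['hsv'][2]>150 and k['hsv'][1]<80) if col=='white' else (k['hsv'][1]>150 and 18<k['hsv'][0]<35)):
            k['a']%=np.pi; return k
def do_bottle(col,place,t=np.radians(30),p=.083):
    k=find_bottle(col); print(col,k['c'].round(4),round(k['a'],3),k['w'],k['h'],k['z'])
    a=k['a']; b=np.array([np.cos(a),np.sin(a),0]); g=np.array([*k['c'],.031])+(p-.075)*b
    R=grasp_R(a,t,1); command_gripper(.08,60)
    movep(tcp(g+[0,0,.15],R),R); 
    k=find_bottle(col)
    if k: print("recheck",k['c'].round(4),round(k['a'],3))
    print(move_l(tcp(g,R),feed=.12,until_force=15)); command_gripper(0,60); print("gap",sense()['finger_gap'])
    move_l(tcp(g+[0,0,.15],R)); print("gap",sense()['finger_gap'])
    q=sense()['joint_pos']; best=None
    for az in np.radians(np.arange(-120,121,10)):
        Rp=place_R(az,t,1); G=np.array([*place,.008+p])
        js=[inverse_kinematics(tcp(G+[0,0,h],Rp),Rp) for h in(.06,0)]+[inverse_kinematics(tcp(G,Rp)-.12*Rp[:,0],Rp)]
        if any(j is None for j in js): continue
        c=max(np.abs(np.subtract(j,q)).max() for j in js)
        if best is None or c<best[0]: best=(c,az,Rp,G)
    c,az,Rp,G=best; print("az",np.degrees(az),c)
    movep(tcp(G+[0,0,.06],Rp),Rp); print("gap",sense()['finger_gap'])
    save("carry_"+col,camera("scene")[0])
    return G,Rp
def set_down(G,Rp):
    print("touch",move_l(tcp(G-[0,0,.006],Rp),feed=.03,until_force=5),(sense()['position']-tcp(G,Rp)).round(4))
    command_gripper(.075); move_l(sense()['position']-.12*Rp[:,0]); move_l(sense()['position']+[0,0,.12])
    print("t",sense()['time_s'])
E
python3 - <<'E'
from h import *
G,R=do_bottle('white',(.60,-.27)); np.savez("carry.npz",G=G,R=R)
E
```

```text
white [ 0.6284 -0.27  ] 1.39 150.06114196777344 46.68699645996094 0.05554474770426428
False
gap 0.044518415940917384
gap 0.044360527964977
az 90.0 1.0768543066229395
gap 0.044014468291909636
```

View pics/carry_white.png

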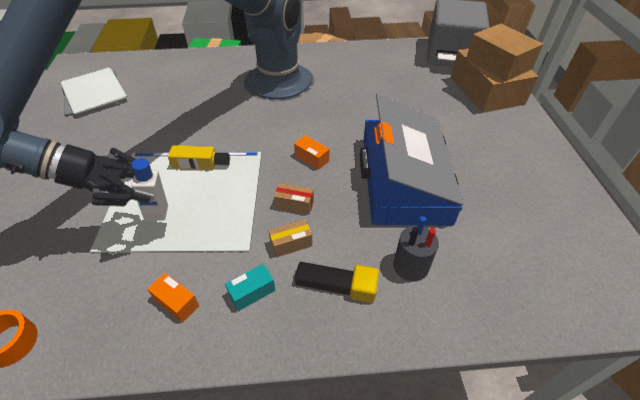

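The white bottle is held upright at about (145,190). The arm's first sweep from its start pose pushed the lid part-way shut, with the pad now at (384,133). I'll have to reopen it before the cartons go in. Setting the bottle down first.

```bash
python3 - <<'E'
from h import *
f=np.load("carry.npz"); set_down(f['G'],f['R'])
G,R=do_bottle('yellow',(.48,-.20)); np.savez("carry.npz",G=G,R=R)
print(sense()['time_s'])
E
```

```text
touch True [-0.0001 -0.0001  0.0031]
t 12.2083
yellow [ 0.392  -0.2114] 1.425 150.7786865234375 45.658546447753906 0.05542172124225857
False
gap 0.044472041991734136
gap 0.04407635118799039
az 50.0 1.5253868938292157
gap 0.044344093828345206
18.4333
```

View pics/carry_yellow.png

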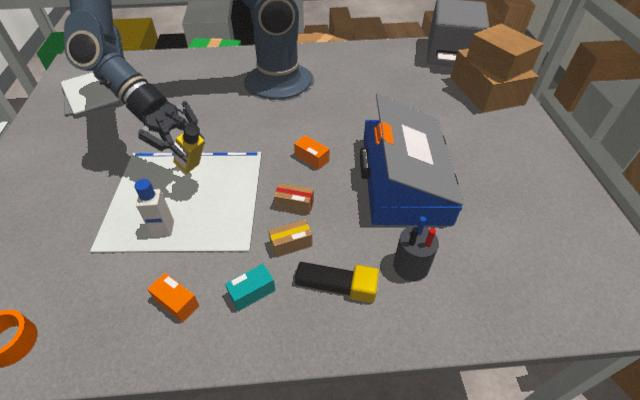

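The white bottle stands at (150,210) and the yellow one is held upright at (188,150). I'll set it down and measure the lid angle.

```bash
cat >> h.py <<'E'
YAW=-.097; TC=np.array([.482,.3075,0]); TX=np.array([np.cos(YAW),np.sin(YAW),0]); TY=np.array([-np.sin(YAW),np.cos(YAW),0])
HG=TC+.095*TY+[0,0,.07]
def lid_angle(n="top"):
    p,P=cloud(n); hsv=cv2.cvtColor(p,cv2.COLOR_RGB2HSV)
    q=P-HG; a,b,c=q@TX,q@TY,q[...,2]
    m=(hsv[...,1]<60)&(np.abs(a)<.13)&(np.hypot(b,c)<.185)&(np.hypot(b,c)>.06)&(c>.0)&(b<.12)
    ang=np.arctan2(c[m],-b[m]); og=(hsv[...,0]<15)&(hsv[...,1]>150)&(np.abs(a)<.06)&(np.hypot(b,c)<.21)&(np.hypot(b,c)>.14)&(c>.0)
    return np.percentile(ang,[10,50,90]),m.sum(),P[og].mean(0) if og.any() else None,np.hypot(b[og],c[og]).mean(),np.arctan2(c[og],-b[og]).mean(),og.sum()
def upright():
    p,P=cloud("top"); x,y,z=P[...,0],P[...,1],P[...,2]
    m=((z>.13)&(z<.18)&(x>.3)&(x<.75)&(y>-.5)&(y<0)).astype(np.uint8); k,l,st,ce=cv2.connectedComponentsWithStats(m)
    for i in range(1,k):
        if st[i,4]>20: print("standing top",np.median(P[l==i],0).round(3),st[i,4])
E
python3 - <<'E'
from h import *
f=np.load("carry.npz"); set_down(f['G'],f['R']); upright()
for n in("top","scene"): print(lid_angle(n))
print(sense()['position'])
save("s3",camera("scene")[0])
E
```

```text
touch True [0.0001 0.     0.0041]
t 22.4
standing top [ 0.597 -0.274  0.157] 158
(array([0.47133152, 0.49563325, 0.54171892]), np.int64(3716), array([0.47483288, 0.24044588, 0.15102325]), np.float64(0.18160293875190675), np.float64(0.46380528870303867), np.int64(376))
(array([0.47964563, 0.50038738, 0.54387606]), np.int64(2926), array([0.47694764, 0.23887389, 0.15120547]), np.float64(0.18292404686485267), np.float64(0.4616384457510189), np.int64(282))
[ 0.40910595 -0.2822157   0.27606106]
```

View pics/s3.png

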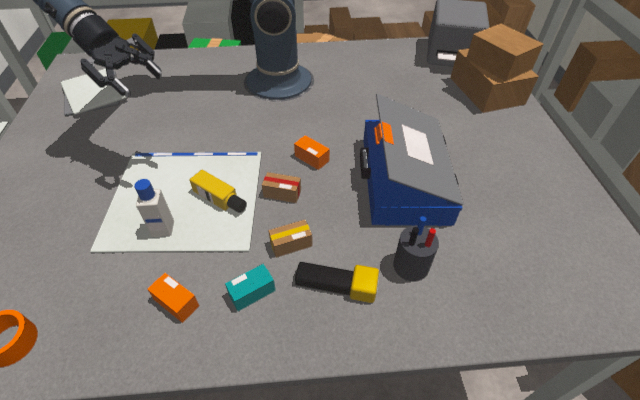

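The yellow bottle has fallen over and now lies at (215,190), cap towards +x+y. Carton c has also been nudged to (281,187). I'll pick the bottle up again and check its tilt before letting go.

```bash
python3 - <<'E'
from h import *
G,R=do_bottle('yellow',(.48,-.22)); np.savez("carry.npz",G=G,R=R)
print("touch",move_l(tcp(G-[0,0,.006],R),feed=.03,until_force=4),(sense()['position']-tcp(G,R)).round(4),sense()['finger_gap'],sense()['time_s'])
a,b=camera("scene")[0][60:260,80:330],camera("top")[0][170:330,340:540]
save("y2",np.hstack([cv2.resize(a,(480,384)),cv2.resize(b,(320,384))[:, :]]))
E
```

```text
yellow [ 0.5197 -0.1532] 0.863 148.1436767578125 46.269535064697266 0.055358234151201384
False
gap 0.04444263433935389
gap 0.04464266245407392
az 59.99999999999999 1.5917566756446215
gap 0.04417405169187215
touch True [ 0.0001 -0.      0.0007] 0.04441009491083948 30.8
```

View pics/y2.png

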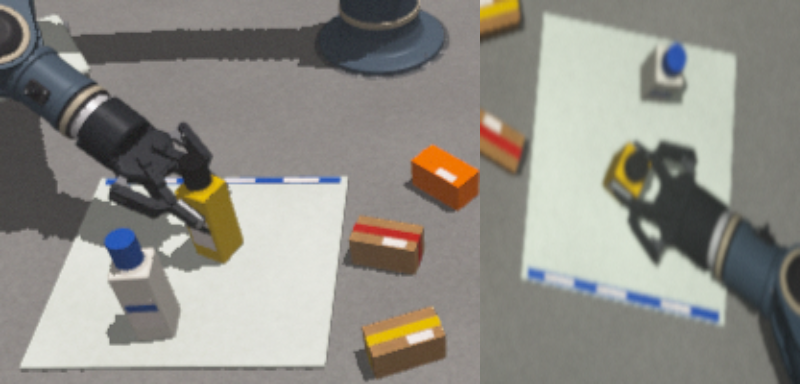

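```bash
cat >> h.py <<'E'
def tilt(az,c):
    """slope (rad) of the yellow bottle's face that looks along az; c = bottle axis xy"""
    h=np.array([np.cos(az),np.sin(az)]); w=np.array([-h[1],h[0]])
    p,P=cloud("scene"); hsv=cv2.cvtColor(p,cv2.COLOR_RGB2HSV)
    q=P[...,:2]-np.asarray(c); m=(hsv[...,1]>120)&(hsv[...,0]>18)&(hsv[...,0]<35)&(np.hypot(*np.moveaxis(q,-1,0))<.06)&(P[...,2]>.012)&(P[...,2]<.113)
    for n,d in(("h",h),("w-",-w),("w+",w)):
        f=m&(np.abs(q@d-.0225)<.012)&(np.abs(q@np.array([-d[1],d[0]]))<.018)
        if f.sum()>30: print("face",n,f.sum(),"slope",np.polyfit(P[f][:,2],(q@d)[f],1).round(4))
E
python3 - <<'E'
from h import *
f=np.load("carry.npz"); R=f['R']; h=np.array([R[0,0],R[1,0]]); tilt(np.arctan2(h[1],h[0]),f['G'][:2])
E
```

```text
face h 350 slope [-0.0025  0.024 ]
face w- 76 slope [0.0008 0.0227]
```

```bash
python3 - <<'E'
from h import *
f=np.load("carry.npz"); R=f['R']; h=np.array([R[0,0],R[1,0]]); az=np.arctan2(h[1],h[0]); c=f['G'][:2]
command_gripper(.065); tilt(az,c)
move_l(sense()['position']-.12*R[:,0],feed=.08); tilt(az,c); upright()
move_l(sense()['position']+[0,0,.12])
print(sense()['time_s'],lid_angle())
o,p,P=objects()
for k in o: print(k['c'].round(3),"wh %.0f %.0f a %.3f z %.3f"%(k['w'],k['h'],k['a'],k['z']),np.round(k['px']))
E
```

```text
face h 355 slope [0.0044 0.0235]
face w- 136 slope [-0.0046  0.0228]
face h 350 slope [0.0023 0.0237]
face w- 143 slope [0.0008 0.0224]
standing top [ 0.597 -0.274  0.157] 158
standing top [ 0.48  -0.216  0.157] 161
standing top [ 0.455 -0.344  0.167] 215
standing top [ 0.385 -0.303  0.167] 195
34.0333 (array([0.47152588, 0.49486002, 0.53924723]), np.int64(3692), array([0.47498931, 0.24046705, 0.15101548]), np.float64(0.18156670979641534), np.float64(0.4638526180046546), np.int64(377))
[ 0.841 -0.519] wh 93 86 a -0.739 z 0.051 [534. 128.]
[0.769 0.104] wh 157 60 a 1.278 z 0.046 [319. 137.]
[ 0.784 -0.223] wh 86 48 a 0.853 z 0.048 [432. 140.]
[ 0.774 -0.072] wh 86 47 a -1.092 z 0.048 [380. 139.]
[0.718 0.249] wh 69 25 a -0.985 z 0.074 [267. 149.]
[0.661 0.012] wh 85 47 a -1.284 z 0.048 [349. 174.]
[0.589 0.392] wh 112 16 a -0.113 z 0.079 [209. 187.]
[0.474 0.221] wh 308 54 a -0.098 z 0.072 [270. 233.]
[ 0.588 -0.264] wh 54 24 a 0.746 z 0.074 [446. 205.]
[ 0.507 -0.003] wh 85 45 a 1.251 z 0.048 [350. 228.]
[0.421 0.408] wh 153 17 a -0.125 z 0.080 [195. 246.]
[ 0.472 -0.204] wh 53 25 a 0.416 z 0.072 [424. 246.]
[0.387 0.079] wh 85 45 a 0.774 z 0.048 [317. 270.]
```

Both bottles now stand, with caps at z=0.157, and the lid is at about 0.43 rad. Next I'll reopen the lid from underneath with closed fingers.

```bash
cat > openlid.py <<'E'
from h import *
import sys
th0=.43; pitch=np.radians(15)
best=None
def tip(th,off,r=.15,dx=0): 
    e=-np.cos(th)*TY+np.sin(th)*Z; n=np.sin(th)*TY+np.cos(th)*Z
    return HG+r*e-off*n+dx*TX
q0=sense()['joint_pos']
for daz in np.radians([0,-15,-30,15]):
  for s in(1,-1):
    h=np.cos(daz)*TY-np.sin(daz)*TX; d=np.cos(pitch)*h-np.sin(pitch)*Z
    R=frame(d,s*np.cross(h,Z))
    T=lambda p:p-.025*d
    pts=[T(tip(th0,.018))-.1*d]+[T(tip(th,.012)) for th in np.arange(th0,1.71,.1)]
    js=[inverse_kinematics(p,R) for p in pts]
    bad=sum(j is None for j in js); print(round(np.degrees(daz)),s,bad,[None if j is None else j.round(2).tolist() for j in (js[0],js[-1])])
    if not bad:
        c=np.abs(js[0]-q0).max()
        if best is None or c<best[0]: best=(c,R,pts,d,T)
if best and len(sys.argv)>1:
    c,R,pts,d,T=best; command_gripper(0,40)
    movep(np.array([.42,-.1,.32]),R); movep(pts[0],R); F0=sense()['wrist_force']
    print("in",move_l(T(tip(th0,.018)),feed=.08,until_force=8),sense()['time_s'])
    for th in np.arange(th0-.05,1.68,.1):
        hit=move_l(T(tip(th,.012)),feed=.08,until_force=30); f=sense()['wrist_force']-F0
        print(round(th,2),hit,f.round(1))
        if hit: break
    save("lid1",camera("scene")[0]); print(sense()['time_s'])
E
python3 openlid.py
```

```text
0 1 6 [[1.11, 1.21, -1.28, 2.18, -0.42, 0.49, 0.44], None]
0 -1 7 [[0.95, 0.95, -0.99, 2.19, -0.96, 0.7, -2.2], None]
-15 1 1 [None, [0.51, 0.82, -1.19, 2.29, 3.73, 0.5, 1.98]]
-15 -1 1 [None, [0.51, 0.82, -1.19, 2.29, 3.73, 0.5, -1.17]]
-30 1 13 [None, [0.36, 0.75, -1.18, 2.4, 3.17, 0.81, 2.27]]
-30 -1 13 [None, [0.36, 0.75, -1.18, 2.4, 3.17, 0.81, -0.87]]
15 1 0 [[0.97, 1.21, -1.23, 1.96, -0.28, 0.83, 0.36], [0.58, 1.09, -1.31, 1.96, -0.58, 0.49, 0.37]]
15 -1 0 [[0.69, 0.87, -0.72, 1.97, -0.84, 1.07, -2.26], [0.47, 0.88, -1.05, 1.97, -1.01, 0.67, -2.42]]
```

```bash
cat > openlid.py <<'E'
from h import *
import sys
th0=.43
def tip(th,off,r=.15,dx=0): 
    e=-np.cos(th)*TY+np.sin(th)*Z; n=np.sin(th)*TY+np.cos(th)*Z
    return HG+r*e-off*n+dx*TX
q0=sense()['joint_pos']; best=None
for pd in (25,30):
 for dd in(0,8,15,25,35):
  for s in(1,-1):
    daz,pitch=np.radians([dd,pd])
    h=np.cos(daz)*TY-np.sin(daz)*TX; d=np.cos(pitch)*h-np.sin(pitch)*Z
    R=frame(d,s*np.cross(h,Z))
    a0=tip(th0,.022)-.025*d; a1=a0-.06*d
    pts=[a1+.15*Z,a1+.07*Z,a1,a0]+[tip(th,.012)-.025*d for th in np.arange(th0,1.66,.1)]
    js=[inverse_kinematics(p,R) for p in pts]
    bad=[i for i,j in enumerate(js) if j is None]
    c=None if bad else max(np.abs(j-q0).max() for j in js)
    print(pd,dd,s,len(bad),c)
    if not bad and (best is None or c<best[0]): best=(c,R,pts,d,pd,dd,s)
print(best and (best[4:],inverse_kinematics(best[2][0],best[1]).round(2)),sense()['position'],q0.round(2))
if best and len(sys.argv)>1:
    c,R,pts,d=best[:4]; command_gripper(0,40)
    move_l(sense()['position']+[0,0,.12])
    movep(pts[0],R); save("pre",camera("scene")[0])
E
python3 openlid.py
```

```text
25 0 1 3 None
25 0 -1 3 None
25 8 1 0 1.2093802213049707
25 8 -1 0 2.783204802532346
25 15 1 0 1.2468121082921395
25 15 -1 0 2.849370206370435
25 25 1 0 1.3060938052397342
25 25 -1 0 2.8580529202479488
25 35 1 0 1.3711817779314384
25 35 -1 0 2.852232633836135
30 0 1 0 1.2417397176161238
30 0 -1 2 None
30 8 1 0 1.2533441191105967
30 8 -1 0 2.854758195218925
30 15 1 0 1.2863350745227382
30 15 -1 0 2.849704880766686
30 25 1 0 1.3388004004162661
30 25 -1 0 2.8406376933128383
30 35 1 0 1.3977623127029424
30 35 -1 0 2.8431415656707286
((25, 8, 1), array([ 1.03,  0.79, -1.38,  2.02, -0.5 ,  0.78,  0.2 ])) [ 0.4242166  -0.31397297  0.27177997] [ 1.77  0.87 -1.25  1.78 -0.25  1.16  0.21]
```

```bash
sed -i 's/for pd in (25,30)/for pd in (25,)/; s/for dd in(0,8,15,25,35)/for dd in(20,)/' openlid.py; python3 openlid.py go
```

```text
25 20 1 0 1.2757322188722566
25 20 -1 0 2.849121458107828
((25, 20, 1), array([ 0.91,  0.85, -1.32,  1.87, -0.38,  0.99,  0.19])) [ 0.4242166  -0.31397297  0.27177997] [ 1.77  0.87 -1.25  1.78 -0.25  1.16  0.21]
```

View pics/pre.png

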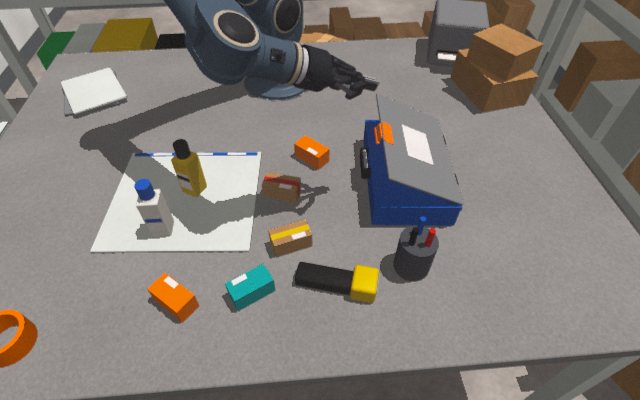

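Both bottles stand, at (187,165) and (152,205). The gripper is at (340,75), clear of everything and lined up with the lid's free edge. Going in under it.

```bash
cat > open2.py <<'E'
exec(open("openlid.py").read().split("if best and")[0])
c,R,pts,d=best[:4]
move_l(pts[1]); move_l(pts[2]); sleep(.2); F0=sense()['wrist_force']
print("in",move_l(pts[3],feed=.06,until_force=8))
for p in pts[4:]:
    hit=move_l(p,feed=.08,until_force=30); print(hit,(sense()['wrist_force']-F0).round(1))
    if hit: break
save("lid1",camera("scene")[0]); print(sense()['time_s'])
E
python3 open2.py
```

```text
25 20 1 0 0.3823830172522973
25 20 -1 0 2.8181354085463832
((25, 20, 1), array([ 0.85,  0.74, -1.17,  1.87, -0.54,  1.05,  0.34])) [0.4972108  0.18137786 0.29837309] [ 0.85  0.74 -1.17  1.87 -0.54  1.05  0.34]
in True
True [ -2.6 -12.2   5.1]
39.85
```

View pics/lid1.png

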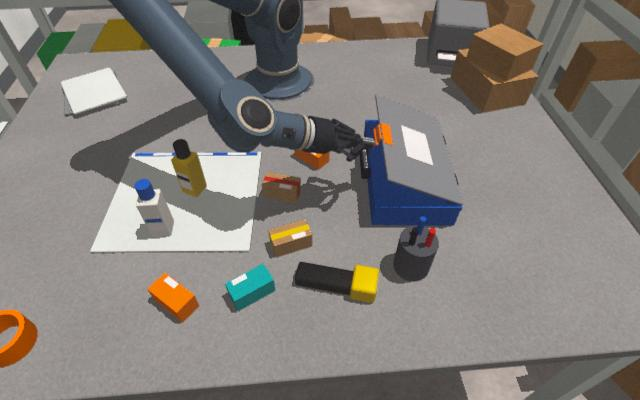

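```bash
python3 - <<'E'
from h import *
s=sense(); d=s['tcp_rot'][:,0]; t=s['position']+.025*d
q=t-HG; print("tip hinge frame x,y,z",q@TX,q@TY,q[2],"TCP z",s['position'][2],d, s['wrist_force'])
print(lid_angle("scene"))
a=camera("scene")[0][100:220,280:480]; b=camera("top")[0][170:300,220:400]
save("z1",np.vstack([cv2.resize(a,(500,300),interpolation=2),cv2.resize(b,(500,300),interpolation=2)]))
E
```

```text
tip hinge frame x,y,z 0.015908773626897296 -0.187744807172942 0.05915423052988475 TCP z 0.13980868824662493 [-0.22303136  0.87671492 -0.42617831] [ -1.66723935 -10.2924409    4.79537186]
(array([0.45969706, 0.47946934, 0.52381418]), np.int64(2975), array([0.47800616, 0.23261705, 0.14776043]), np.float64(0.18698712596691316), np.float64(0.4305729974666792), np.int64(170))
```

View pics/z1.png

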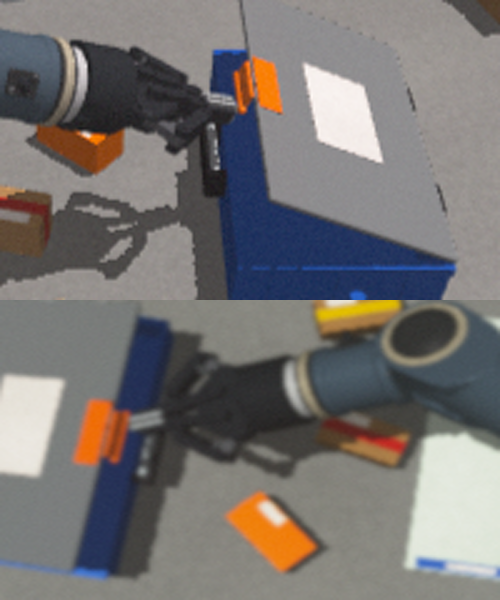

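The closed fingertips stopped against the orange press pad, which folds down over the lid's free edge around (240,85). I'll back out and go in beside it.

```bash
sed -i 's/th0=.43/th0=.41/; s/dx=0)/dx=DX)/; s/^import sys/import sys\nDX=.075/; s/for dd in(20,)/for dd in(10,20,30)/' openlid.py
python3 - <<'E'
from h import *
s=sense(); d=s['tcp_rot'][:,0]; move_l(s['position']-.06*d); print(lid_angle("top"))
for DX in ("-.075",".075"):
    exec(open("openlid.py").read().split("if best and")[0].replace("DX=.075","DX="+DX))
E
```

```text
(array([0.45199193, 0.47487484, 0.51987596]), np.int64(3757), array([0.47449335, 0.23888497, 0.14791353]), np.float64(0.18166919252840083), np.float64(0.4445539848514471), np.int64(368))
25 10 1 0 0.6552243653435104
25 10 -1 0 3.0336033784434546
25 20 1 0 0.4181585977042309
25 20 -1 0 2.9514589555815833
25 30 1 0 0.366808676024115
25 30 -1 0 2.877637124973567
((25, 30, 1), array([ 0.84,  0.73, -1.2 ,  1.93, -0.51,  1.13,  0.39])) [0.50672135 0.14027341 0.16521901] [ 0.82  0.93 -1.03  1.9  -0.43  0.96  0.48]
25 10 1 0 0.3838836323212179
25 10 -1 0 3.045351357052627
25 20 1 0 0.395788873697056
25 20 -1 0 2.993348329852497
25 30 1 0 0.45842604774105516
25 30 -1 0 2.9757569622785742
((25, 10, 1), array([ 0.84,  0.75, -1.13,  1.83, -0.59,  0.94,  0.31])) [0.50672135 0.14027341 0.16521901] [ 0.82  0.93 -1.03  1.9  -0.43  0.96  0.48]
```

```bash
sed -i 's/^move_l(pts\[1\])/move_l(sense()["position"]+[0,0,.08]); movep(pts[1],R)/' open2.py; sed -i 's/for dd in(10,20,30)/for dd in(10,)/' openlid.py; python3 open2.py
```

```text
25 10 1 0 0.3838836323212179
25 10 -1 0 3.045351357052627
((25, 10, 1), array([ 0.84,  0.75, -1.13,  1.83, -0.59,  0.94,  0.31])) [0.50672135 0.14027341 0.16521901] [ 0.82  0.93 -1.03  1.9  -0.43  0.96  0.48]
in False
False [-0.5  0.9  0.4]
False [ 0.4  1.  -0.7]
False [ 0.3  0.8 -0.1]
False [-0.8  0.6  1.3]
False [0.1 0.7 1.7]
False [ 0.7 -0.   1.5]
False [-0.6  1.2  0.5]
False [-0.   1.   1.8]
False [-1.1  0.4  0.6]
False [0.2 0.6 0.8]
False [-0.7  0.5  0.3]
False [0.2 0.4 1.1]
False [-0.   0.7  0.2]
48.0583
```

View pics/lid1.png

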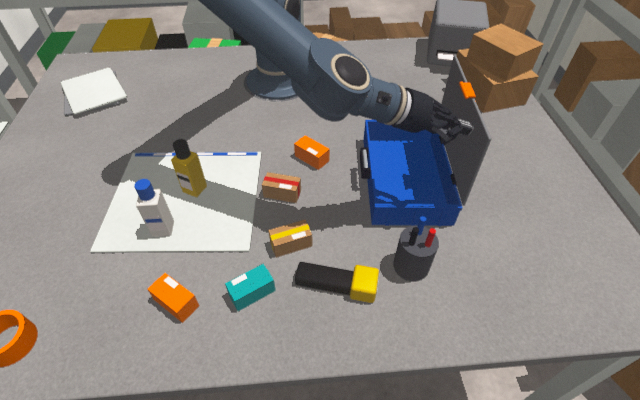

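The lid is open again, nearly upright, with its pad at (467,90). Now the cartons.

```bash
cat >> h.py <<'E'
def find_carton(near):
    o,p,P=objects()
    o=[k for k in o if 75<k['w']<97 and 38<k['h']<55 and k['hsv'][1]<185 and np.hypot(*(k['c']-near))<.07]
    return min(o,key=lambda k:np.hypot(*(k['c']-near))) if o else None
def down(a,s): # jaws across direction a
    return frame(-Z,s*np.array([-np.sin(a),np.cos(a),0]))
def lin(p,R,**k):
    try: return move_l(p,R,**k)
    except Unreachable: print("movep instead"); movep(p,R)
def do_carton(near,lx,ly=-.02,gap=.065,shift=0,gz=.03):
    k=find_carton(np.array(near)); print("carton",k['c'].round(4),round(k['a'],3),k['hsv'])
    ap=np.pi/2+YAW; a=k['a']
    if abs(a-ap)>np.pi/2: a+=np.pi*np.sign(ap-a)
    u=np.array([np.cos(a),np.sin(a),0]); g=np.array([*k['c'],gz])+shift*u
    tgt=TC+lx*TX+ly*TY+shift*TY; q=sense()['joint_pos']; best=None
    for s in(1,-1):
        R,Rp=down(a,s),down(ap,s); js=[inverse_kinematics(tcp(p,r),r) for p,r in((g+.15*Z,R),(g,R),(tgt+.2*Z,Rp),(tgt+(gz+.01)*Z,Rp))]
        if any(j is None for j in js): continue
        c=max(np.abs(j-q).max() for j in js)
        if best is None or c<best[0]: best=(c,R,Rp)
    c,R,Rp=best; command_gripper(gap,50); movep(tcp(g+.15*Z,R),R)
    k2=find_carton(k['c']); print("recheck",k2 and k2['c'].round(4))
    print(move_l(tcp(g,R),feed=.1,until_force=12)); command_gripper(0,50); move_l(tcp(g+.2*Z,R)); print("gap",sense()['finger_gap'])
    lin(tcp(tgt+.2*Z,Rp),Rp); print("gap",sense()['finger_gap'])
    print("down",move_l(tcp(tgt+(gz+.004)*Z,Rp),feed=.06,until_force=5),sense()['position'][2]); command_gripper(.07)
    move_l(tcp(tgt+.25*Z,Rp)); print("t",sense()['time_s'])
E
python3 - <<'E'
from h import *
s=sense(); d=s['tcp_rot'][:,0]; move_l(s['position']-.12*d); move_l(sense()['position']+[0,0,.1])
print(lid_angle("scene")); upright()
do_carton((.507,-.003),-.07)
print(lid_angle("scene")); save("c1",camera("scene")[0])
E
```

```text
(array([1.56845472, 1.57513221, 1.58766104]), np.int64(2202), array([0.49633956, 0.39227458, 0.26558205]), np.float64(0.19595196723178532), np.float64(1.5238998235852856), np.int64(82))
standing top [ 0.597 -0.274  0.157] 155
carton [ 0.5073 -0.0034] 1.261 [ 15. 144. 191.]
recheck None
False
gap 0.04420344099208826
gap 0.044438294411450044
down True 0.04159280294620886
t 62.1667
(array([1.56824366, 1.57514172, 1.58771306]), np.int64(2224), array([0.49577737, 0.39353985, 0.26560044]), np.float64(0.19593127820845083), np.float64(1.530012251739517), np.int64(94))
```

View pics/c1.png

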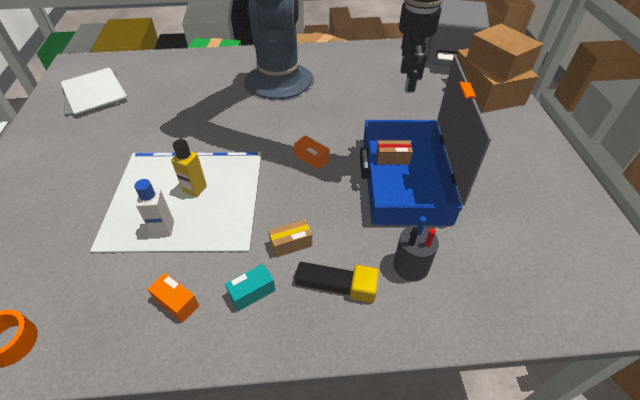

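Carton c is inside the tote at (394,153), and the lid stands at 1.575. Next is carton a, gripped slightly away from the scanner's end.

```bash
python3 - <<'E'
from h import *
do_carton((.661,.012),.06,gap=.06,shift=-.012)
print(lid_angle("scene")); p=camera("scene")[0]; save("c2",p)
E
```

```text
carton [0.6611 0.0118] -1.279 [ 18. 144. 180.]
recheck [0.6611 0.0128]
False
gap 0.044443179369404055
gap 0.044359261655765404
down True 0.04176147219121837
t 74.1667
(array([1.56830692, 1.5751055 , 1.58707681]), np.int64(2216), array([0.49563615, 0.3929777 , 0.26571233]), np.float64(0.1960613783832987), np.float64(1.5271207276555734), np.int64(91))
```

View pics/c2.png

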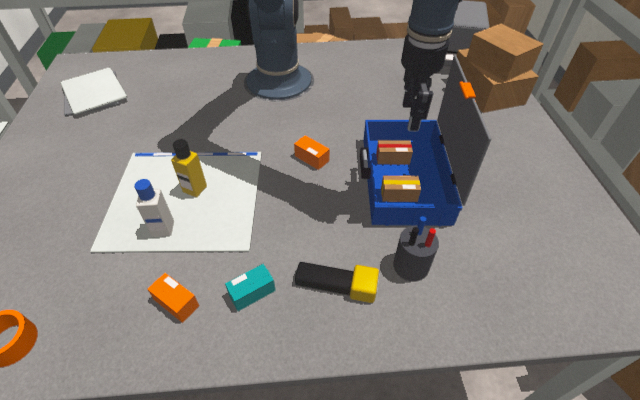

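Both cartons are in the tote, at (394,153) and (400,190). Now I'll swing the lid shut from behind with the fingers closed.

```bash
cat > close.py <<'E'
from h import *
def C(th):
    e=-np.cos(th)*TY+np.sin(th)*Z; n=np.sin(th)*TY+np.cos(th)*Z
    return HG+(.176-.008*np.sin(th))*e+.006*n+.011*np.sin(th)*TY
q=sense()['joint_pos']; T=lambda c:c+.025*Z
ap=np.pi/2+YAW; ths=np.r_[np.arange(1.5,.15,-.1),.12]
pts=[T(C(1.57)+.06*TY+.09*Z),T(C(1.57)+.06*TY)]+[T(C(t)) for t in ths]+[T(C(0)-.006*Z)]
best=None
for s in(1,-1):
    R=down(ap,s); js=[inverse_kinematics(p,R) for p in pts]; b=[i for i,j in enumerate(js) if j is None]; print(s,b)
    if not b:
        c=max(np.abs(j-q).max() for j in js)
        if best is None or c<best[0]: best=(c,R)
R=best[1]; print(best[0]); command_gripper(0,40)
p=sense()['position']; move_l(np.array([p[0],p[1],.40])); lin(pts[0]*[1,1,0]+[0,0,.40],R)
move_l(pts[0]); move_l(pts[1]); sleep(.2); F0=sense()['wrist_force']
for t,p in zip(ths,pts[2:-1]):
    h=move_l(p,feed=.08,until_force=25)
    if h: print("hit",t,(sense()['wrist_force']-F0).round(1)); break
else:
    h=move_l(pts[-1],feed=.03,until_force=32); s=sense(); print("press",h,(s['wrist_force']-F0).round(1),s['position'][2]-.025)
print(lid_angle("scene"),s['time_s'])
E
python3 close.py
```

```text
1 []
-1 []
0.3946806824278927
press True [-1.2 -1.6 10.9] 0.07641233585756069
(array([0.03832371, 0.06212014, 0.10473654]), np.int64(3296), array([0.48732413, 0.22219656, 0.07697904]), np.float64(0.17953161196062306), np.float64(0.03916398231602259), np.int64(109)) 85.9417
```

```bash
python3 - <<'E'
from h import *
p=sense()['position']; h=move_l(p-[0,0,.004],feed=.02,until_force=35); print("press again",h,sense()['position'][2]-.025,sense()['wrist_force'])
move_l(sense()['position']+[0,0,.2]); print(move_l([.42,.15,.38])); sleep(.5)
for n in("top","scene"): print(lid_angle(n))
upright(); s=sense(); print(s['time_s'],s['finger_gap'])
a=camera("scene")[0]; save("fin",a)
E
```

```text
press again True 0.07639011806127724 [-2.10492576 -2.80890351 11.90714331]
False
(array([0.03363666, 0.06889466, 0.11764974]), np.int64(1060), None, np.float64(nan), np.float64(nan), np.int64(0))
(array([0.03747682, 0.05810574, 0.09730774]), np.int64(3628), array([0.4750009 , 0.22606709, 0.07738174]), np.float64(0.17688779773066513), np.float64(0.0419137969612376), np.int64(228))
standing top [ 0.598 -0.273  0.157] 159
standing top [ 0.48  -0.216  0.157] 162
89.3333 -0.00022516024403188733h.py:73: RuntimeWarning: Mean of empty slice.
  return np.percentile(ang,[10,50,90]),m.sum(),P[og].mean(0) if og.any() else None,np.hypot(b[og],c[og]).mean(),np.arctan2(c[og],-b[og]).mean(),og.sum()
  ret = ret.dtype.type(ret / rcount)
```

View pics/fin.png

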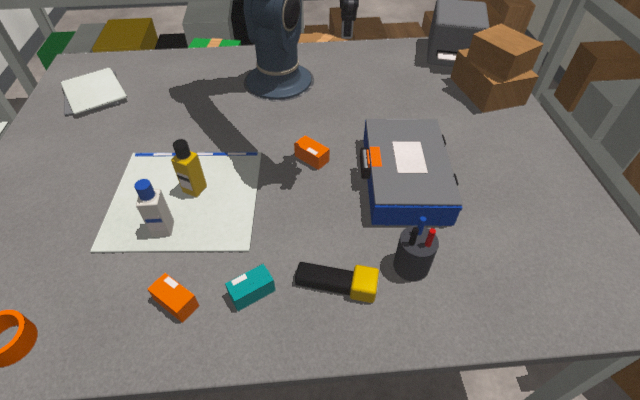

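The lid is shut. Its pad at (375,156) reads z=0.077; fully shut would be 0.076, and resting on the catch about 0.089. Both bottles stand, and the bystanders and look-alikes appear undisturbed. Handing in.

```bash
python3 -c "
from rig import *
finish_job()"
```

```text
the job is handed in; nothing more can be done
```

The job is handed in at about 89 s of the 210 s allowed. Both bottles are standing, both cartons are in the tote, and the lid is pressed shut. The red bottle and carton b were not in this run.

**Done**
- **Bottles:** white and yellow both stand upright, cap up, on the board.
- **Cartons:** c and a went into the tote before the lid was closed.
- **Lid:** I swung it over and pressed its free edge down until the force stop triggered.

**Last checks**
- **Bottles:** both caps read z = 0.157 m, close to the 0.158 m expected for a bottle standing on the 8 mm board.
- **Lid:** with the arm away, the pad reads z = 0.077 m. Fully shut would be 0.076 m, and resting on the catch about 0.089 m. A second press did not move it.
- **Bystanders:** in the last picture the scanner, pen pot and look-alikes are where they were.

**What went wrong along the way**
- **Lid swept part-way shut:** the arm's first move from its start pose pushed the lid to about 0.43 rad. I did not log the contact force. I reopened it before loading the cartons.
- **Reopening:** my first try bumped the lid's front lip at about 12 N, so I went in beside it instead.
- **Yellow bottle fell once:** it toppled after its first release, perhaps because it had tilted in the grip. I stood it up again and checked it was vertical before letting go.
- **Carton c moved:** it had shifted by a few centimetres, so I found it again before picking it up.
- **Lid angle reading:** my angle estimate includes the lid's thickness, so it read 0.06–0.07 rad even when shut. I relied on the pad height and the press depth instead.

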